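Stop the tea caddy rocking on the cord cover

ROBOT

A 6-joint arm with a two-finger parallel gripper is mounted at the origin on the work surface. World frame = base frame: x ahead of the robot, y to its left, z up, the work surface at z = 0. Lengths are in m, angles in rad, forces in N, time in s.
With the tool pointing down it reaches from about 0.375 to 0.925 m from the base axis. Payload 5.7 kg.
Tool frame: the origin (TCP) lies midway between the tips of the shut fingers; the grasp point (between the pads) lies 19 mm behind it; z points along the fingers, x is the direction in which the jaws open and shut, and the axes are right-handed (so a half turn about z gives the same grasp; the last joint's range is limited). The gripper opens to 88 mm and grips with 3 to 60 N. Pads are 20 mm wide; open, the fingers measure 115 mm over their backs; the gripper's body (75 mm by 178 mm) begins 61 mm behind the grasp point.
Start: joints at [-1.217, 0.359, 1.51, -0, 1.272, -0.115], TCP at [0.271, -0.535, 0.223] pointing down, gripper open.
Joint ranges: [-2.97, 2.97], [-1.01, 2.36], [0.21, 2.38], [-0.96, 4.11], [0.2, 2.71], [-2.98, 2.98]. Speed limits (rad/s): [2.39, 2.39, 3.14, 3.14, 3.14, 3.14].

INTERFACE

Orientations are given as a unit quaternion [x, y, z, w].
In Python, from bench import move_ptp, servo_line, goto_joints, move_gripper, sleep, inverse_kinematics, capture, PlanningError, close_job, spot_in, silhouettes, current_clock, current_joint_pos, current_qvel, current_joint_torque, current_position, current_orientation, current_force, current_torque, current_finger_gap gives the robot as it stands. Calls block until the motion is done:
- move_ptp(position, orientation): joint-space move of the TCP to a pose.
- servo_line(position, orientation=None, rate=0.15, contact_N=None): straight line of the TCP; orientation=None keeps the orientation; rate is the mean speed in m/s. With contact_N (N) it stops when the force on the tool has changed by that much, and returns True; else False.
- goto_joints(angles): joint-space move.
- move_gripper(opening): finger opening in m; the grip force is fixed at half the most; returns when the fingers have stopped.
- sleep(seconds).
- inverse_kinematics(position, orientation): joint angles nearest the present ones, or None.
- capture(name): name is "side" or "top"; returns a dict with "image" (480x640x3 uint8, blue, green, red), "range_z" (480x640 float32, m along the optical axis (not along the pixel's ray), 0 where there is no reading), "intrinsics" (3x3 intrinsics, pixels), "k1" (the pictures are not rectified: a ray, as slopes to the right and down, at radius r is drawn at 1 + k1 r^2 times it, then the intrinsics apply), "R" (3x3) and "t" (3): a world point X has camera coordinates R X + t. Camera axes: x right, y down, z forward; pixel columns grow to the right and rows downward; lengths in m; the calibration is good to about 2 mm. A picture is of the moment at which its call begins.
A pose or a line that the arm cannot do raises PlanningError and nothing moves.
- close_job(): hands the job in, once; it reports no verdict.
Trained networks look in the newest picture that a camera, given by its name, has taken for a name from the list of things; names that differ only in an ending like _2 or _b are one class to them, and where a whole thing is asked for, a point or a joint stands for the part that bears it (a point fixed in the world has none). Each returns a list of dicts, best first, with "conf" (0 to 1); they miss things now and then, are a little off and sometimes report something else, mostly with a low value. They report only what shows in the picture. A call takes as long as a camera call. They do not tell look-alikes from the thing itself.
- spot_in(camera, query): "xy" ([column, row] in pixels, amid what is visible of it).
- silhouettes(camera, query): "region" (480x640 bool, what is visible of it) and "xy" ([column, row] in pixels, amid what is visible of it).
Readings, each from a call of its own:
- current_clock(): time.
- current_joint_pos(): joint angles.
- current_qvel(): joint speeds.
- current_joint_torque(): joint torques, N m.
- current_position(): TCP position.
- current_orientation(): TCP orientation.
- current_force(): force on the tool from outside, world axes, zero at the start.
- current_torque(): the same for the moment, N m.
- current_finger_gap(): finger opening in m.
Only numpy, scipy, OpenCV 4.12 (cv2) and the standard library are available. Lean on these libraries where they do the work, as an engineer would, in place of code of your own. Each camera call takes 0.05 s, during which the arm holds its last target. There are 200 camera calls.

TASK

The green tea caddy on the office desk rocks because two of its feet are perched on the grey cord cover. Take it by its handle and turn it on the spot until all four feet stand on the desk, two on each side of the cord cover, with its sides square to the cover, then let go so that it stands level and still. Do not shift the white caddy or the glass jar.

Things in the scene. Friction and masses are not known exactly. Their poses are not given: they have to be found in the camera images.
- green_caddy: Loose green caddy, 0.5 kg: open 140 mm square tray, rim 52 high, on 4 domed feet at x,y=+/-57 (14 mm thick). Handle: wooden bar along x over the middle, 16 wide, 18 high, centre 131 above feet, 128 clear between end posts. Steel pot (50 dia, top 93 high) fixed at +x+y corner. Origin: middle, at foot bottoms; z up. Starts leaning about 6 deg, a diagonal along the cord cover, 2 feet on it.
- cord_cover: Fixed grey plastic strip lying on the desk, 340 mm long (x axis), 30 wide (y), 8 high. At its +x end a white socket pod 60 wide, 35 high; at its -x end a black disc 52 across, 6 high. Origin: middle of the strip, on the desk. The green caddy starts near its middle.
- white_caddy: Loose white caddy of the same shape and size as the green one but with no pot, standing steady on the desk; a bystander. Origin: its middle at the foot bottoms.
- jar: Loose closed glass jar with a red cap, 80 mm diameter, 130 mm high; a bystander. Origin: centre of its underside.
There are look-alikes about, which are no part of the job. Leave any blue or orange look-alike of the green_caddy alone.

How it is judged:
At the end, for the whole second after the job is handed in: The green caddy is level within 1.7 degrees with all four feet on the desk (origin under 3 mm high), its sides square to the cord cover within 15 degrees (either way round), its middle within 30 mm of where it started, released and at rest (angle between green_caddy's own z axis and vertical below 0.03 rad and height (world z) of green_caddy below 0.003 m and distance of green_caddy from where it was at the start of the episode below 0.03 m and (angle between the x axis of green_caddy and the x axis of cord_cover, either way round below 0.262 rad or angle between the x axis of green_caddy and the y axis of cord_cover, either way round below 0.262 rad) and linear speed of green_caddy below 0.02 m/s and angular speed of green_caddy below 0.1 rad/s); the robot touches nothing.
It fails at once if the white caddy is shifted by more than 20 mm (distance of white_caddy from where it was at the start of the episode above 0.02 m).
It fails at once if the jar is shifted by more than 20 mm (distance of jar from where it was at the start of the episode above 0.02 m).
It also fails if it takes over 32 s, if anything falls off the work surface, if the arm or the gripper's body presses on something with over 40 N, if the wrist force passes 120 N, or if a joint passes its speed limit or range.

## Working session

There is one attempt and no reset: what is moved stays moved. The work goes in short steps, each a Python script; the robot and the scene stay as the last script left them, time stands still between calls to the robot, and variables do not carry over. Pictures are saved under pics/ and viewed, on a budget of 10 in all, crops included, one or two more only if the job needs it, and the job is handed in when it is done.

```bash
mkdir -p pics; cat > h.py <<'E'
from bench import *
import numpy as np, cv2
def cloud(c):
    K=c["intrinsics"];z=c["range_z"];v,u=np.mgrid[0:480,0:640]
    D=np.array([c["k1"],0,0,0,0.])
    p=cv2.undistortPoints(np.stack([u,v],-1).reshape(-1,1,2).astype(np.float64),np.array(K,float),D).reshape(480,640,2)
    X=np.dstack([p[...,0]*z,p[...,1]*z,z])
    W=(X-np.array(c["t"]))@np.array(c["R"]); W[z==0]=np.nan
    return W
E
python3 - <<'E'
from h import *
for n in("top","side"):
    c=capture(n);cv2.imwrite(f"pics/{n}0.png",c["image"]);W=cloud(c);np.savez(f"{n}0.npz",W=W,im=c["image"])
    for q in("green_caddy","white_caddy","jar","cord_cover"):
        for s in silhouettes(n,q):
            m=s["region"];P=W[m];print(n,q,round(s["conf"],2),np.round(s["xy"]),m.sum(),np.nanmedian(P,0).round(3),np.nanmin(P,0).round(3),np.nanmax(P,0).round(3),c["image"][m].mean(0).round())
print(current_clock())
E
```

```text
top green_caddy 0.92 [308. 202.] 3888 [0.543 0.024 0.045] [ 0.455 -0.068 -0.006] [0.634 0.115 0.158] [ 77. 103.  94.]
top green_caddy 0.78 [414. 319.] 3518 [ 0.28  -0.222  0.032] [ 0.218 -0.329 -0.008] [ 0.368 -0.127  0.146] [108.  80.  72.]
top green_caddy 0.68 [212. 306.] 3915 [0.305 0.233 0.033] [ 0.226  0.166 -0.008] [0.378 0.323 0.146] [ 56.  88. 139.]
top green_caddy 0.65 [422. 154.] 3860 [ 0.649 -0.233  0.035] [ 0.554 -0.334 -0.008] [ 0.754 -0.139  0.144] [112.  86.  79.]
top white_caddy 0.88 [157. 217.] 3993 [0.502 0.367 0.03 ] [ 0.424  0.293 -0.008] [0.593 0.459 0.147] [131. 143. 156.]
top jar 0.82 [466. 236.] 1329 [ 0.466 -0.319  0.127] [ 0.429 -0.385 -0.005] [ 0.517 -0.291  0.137] [ 76.  80. 158.]
top cord_cover 0.64 [301. 154.] 1756 [0.66  0.051 0.009] [ 0.344 -0.074 -0.009] [0.753 0.114 0.044] [121. 125. 125.]
side green_caddy 0.76 [247. 154.] 3044 [ 0.646 -0.224  0.049] [ 0.552 -0.44  -0.004] [ 0.766 -0.136  0.142] [96. 78. 74.]
side green_caddy 0.72 [391. 178.] 2855 [ 0.278 -0.207  0.046] [ 0.21  -0.384 -0.005] [0.366 0.046 0.27 ] [93. 78. 75.]
side green_caddy 0.67 [366. 334.] 5730 [0.306 0.251 0.043] [ 0.219  0.124 -0.005] [0.385 0.316 0.143] [ 47.  83. 128.]
side green_caddy 0.64 [269. 232.] 4352 [0.532 0.043 0.054] [ 0.449 -0.203 -0.005] [0.647 0.12  0.153] [67. 88. 77.]
side white_caddy 0.75 [250. 390.] 7006 [0.501 0.385 0.04 ] [ 0.423  0.27  -0.004] [0.595 0.453 0.143] [116. 131. 142.]
side jar 0.67 [325. 136.] 1448 [ 0.462 -0.301  0.087] [ 0.426 -0.366 -0.   ] [ 0.503 -0.287  0.132] [108. 117. 144.]
side cord_cover 0.7 [215. 252.] 1706 [0.666 0.064 0.008] [ 0.342 -0.075 -0.003] [0.753 0.12  0.038] [117. 124. 119.]
0.5
```

View pics/top0.png

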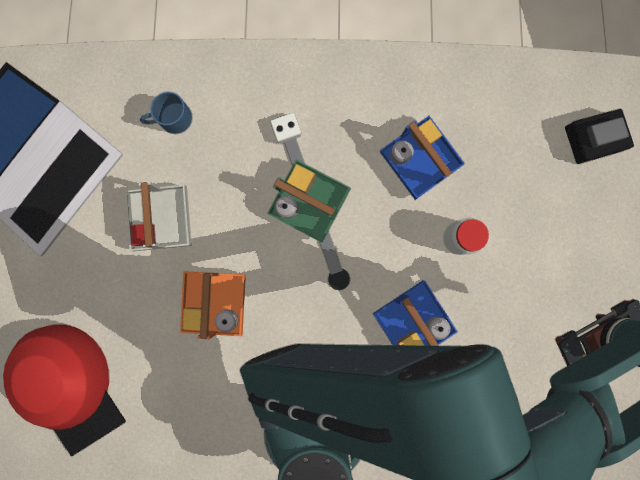

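View pics/side0.png

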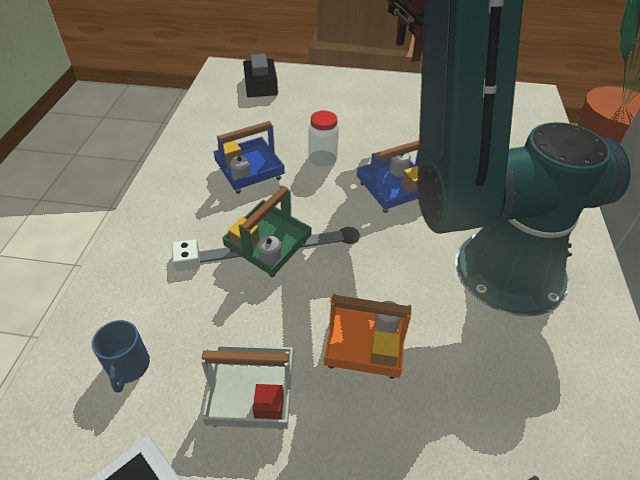

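The candidates are green at top (308,202), blue at (422,154) and (414,319), and orange at (212,306). Only the green one straddles the grey strip, so it is the one meant. Next I'll measure its bar and the cover axis, and confirm with a crop.

```bash
python3 - <<'E'
from h import *
ims=[]
for n,(u0,v0,u1,v1) in (("top",(250,100,370,300)),("side",(160,180,370,290))):
    d=np.load(n+"0.npz");W,im=d["W"],d["im"]
    ims.append(cv2.resize(im[v0:v1,u0:u1],(300,500) if n=="top" else (480,500*1//2)))
    b,g,r=[im[...,i].astype(float) for i in range(3)]
    near=np.hypot(W[...,0]-.543,W[...,1]-.03)<.13
    bar=near&(r>g*1.2)&(g>b)&(W[...,2]>.105)&(r-b>25)
    P=W[bar];
    c=np.median(P,0)
    for _ in range(3):
        _,_,V=np.linalg.svd(P-c,full_matrices=False);a=V[0]*np.sign(V[0][0])
        s=(P-c)@a;off=np.linalg.norm((P-c)-s[:,None]*a,axis=1);k=off<.018;P=P[k];c=P.mean(0)
    s=(P-c)@a;e=[c+a*s.min(),c+a*s.max()]
    print(n,"bar n",len(P),"c",c.round(4),"axis",a.round(3),"yaw",np.degrees(np.arctan2(a[1],a[0])).round(1),"ends",np.round(e,4),"zmax",np.percentile(P[:,2],98).round(4))
    grn=near&(g>r*1.15)&(g>b*1.1)&(W[...,2]>.03)
    Q=W[grn]; 
    (cc,sz,an)=cv2.minAreaRect(Q[:,:2].astype(np.float32));print(" green rect",cc,sz,an)
    disc=(np.maximum(np.maximum(r,g),b)<60)&(np.hypot(W[...,0]-.36,W[...,1]+.06)<.06)
    pod=(np.hypot(W[...,0]-.73,W[...,1]-.09)<.08)&(W[...,2]>.028)
    for nm,m in(("disc",disc),("pod",pod)):
        q=W[m]; print(nm,m.sum(),np.nanmedian(q,0).round(4),cv2.minAreaRect(q[:,:2].astype(np.float32)) if m.sum()>3 else 0)
    for x in (.42,.44,.64,.66,.68):
        m=near|True; m=(abs(W[...,0]-x)<.006)&(abs(W[...,1]-(-.06+(x-.36)*.4))<.06)&(W[...,2]>.004)&(W[...,2]<.012)
        if m.sum(): print("  strip",x,m.sum(),np.median(W[m],0).round(4))
can=np.full((500,780,3),0,np.uint8);can[:,:300]=ims[0];can[:250,300:]=ims[1];cv2.imwrite("pics/crop.png",can)
E
```

```text
top bar n 471 c [0.5409 0.0311 0.1459] axis [ 0.457  0.887 -0.064] yaw 62.8 ends [[ 0.5094 -0.0302  0.1504]
 [ 0.5734  0.0941  0.1414]] zmax 0.1529
 green rect (0.5454079508781433, 0.025499723851680756) (0.14765383303165436, 0.13960425555706024) 62.32475280761719
disc 313 [ 0.3652 -0.0505  0.005 ] ((0.3655591905117035, -0.0504949688911438), (0.04313986375927925, 0.04803827777504921), 19.2770938873291)
pod 590 [0.7176 0.0813 0.0335] ((0.7178961038589478, 0.08085551112890244), (0.05820492282509804, 0.0601009838283062), 19.988840103149414)
  strip 0.42 70 [ 0.4203 -0.0308  0.0064]
  strip 0.44 69 [ 0.4411 -0.0234  0.0077]
  strip 0.64 28 [0.6405 0.061  0.0062]
  strip 0.66 68 [0.6595 0.0601 0.0069]
  strip 0.68 63 [0.6808 0.0631 0.0065]
side bar n 498 c [0.5411 0.0416 0.1434] axis [ 0.458  0.885 -0.082] yaw 62.6 ends [[ 0.5063 -0.0256  0.1497]
 [ 0.5705  0.0984  0.1382]] zmax 0.1515
 green rect (0.5442155003547668, 0.028223149478435516) (0.1472436934709549, 0.14314672350883484) 62.78799057006836
disc 167 [ 0.3681 -0.0418  0.0048] ((0.364332377910614, -0.045528389513492584), (0.04034404829144478, 0.049230705946683884), 13.590150833129883)
pod 536 [0.7158 0.0871 0.0337] ((0.717414140701294, 0.08388358354568481), (0.055411141365766525, 0.06356470286846161), 20.168203353881836)
  strip 0.42 50 [ 0.4205 -0.0244  0.0066]
  strip 0.44 55 [ 0.44   -0.0172  0.0076]
  strip 0.64 56 [0.6401 0.0566 0.007 ]
  strip 0.66 61 [0.6593 0.0634 0.0069]
  strip 0.68 61 [0.6804 0.0726 0.0071]
```

View pics/crop.png

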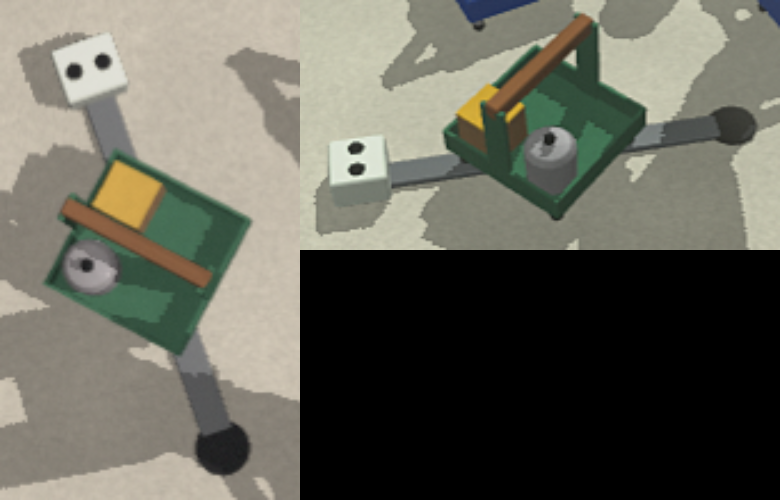

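The crop confirms it: the green caddy's diagonal lies along the cover, with the pot by the bar's left end. I get a caddy yaw of about 62.8° and a cover yaw of about 20.4°, so I'll check reachability and then grasp in the tilted frame.

```bash
cat >> h.py <<'E'
from scipy.spatial.transform import Rotation as Ro
YC=np.radians(20.4); TH=np.radians(5.7)
def caddyR(yaw,tilt): # yaw in deg
    u=np.array([np.cos(YC),np.sin(YC),0]); return Ro.from_rotvec(-tilt*u)*Ro.from_euler('z',yaw,degrees=True)
def tool(yaw,tilt,flip): # tool z = -caddy z, tool x = +-caddy y
    return caddyR(yaw,tilt)*Ro.from_matrix(np.array([[0,1,0],[1,0,0],[0,0,-1.]]).T)*Ro.from_euler('z',180*flip,degrees=True)
B=np.array([.541,.0325,.1375]); O=np.array([.5456,.0202,0])
def pose(p,yaw,tilt,flip): # p: grasp point
    r=tool(yaw,tilt,flip); return list(p+.019*r.apply([0,0,1])),list(r.as_quat())
E
python3 - <<'E'
from h import *
print(B-.131*caddyR(62.8,TH).apply([0,0,1]))
for f in(0,1):
    for y,t,p in((62.8,TH,B),(62.8,TH,B+[0,0,.1]),(20.4,0,O+[0,0,.131]),(110.4,0,O+[0,0,.131])):
        q=inverse_kinematics(*pose(p,y,t,f));print(f,y,None if q is None else np.round(q,2))
E
```

```text
[0.54553523 0.02030513 0.00714772]
0 62.8 [-0.01  0.39  1.77 -0.11  0.95 -2.61]
0 62.8 [-0.01  0.27  1.66 -0.1   1.18 -2.63]
0 20.4 [-0.09  0.41  1.75 -0.    0.98 -2.02]
0 110.4 [-0.09  0.41  1.75 -0.    0.98  2.7 ]
1 62.8 [-0.01  0.39  1.77 -0.11  0.95  0.54]
1 62.8 [-0.01  0.27  1.66 -0.1   1.18  0.51]
1 20.4 [-0.09  0.41  1.75 -0.    0.98  1.13]
1 110.4 [-0.09  0.41  1.75 -0.    0.98 -0.45]
```

```bash
python3 - <<'E'
from h import *
n=caddyR(62.8,TH).apply([0,0,1])
move_ptp(*pose(B+.09*n,62.8,TH,1)); move_gripper(.06)
hit=servo_line(*pose(B,62.8,TH,1),rate=.1,contact_N=6); print("hit",hit,current_clock(),current_position(),current_force())
c=capture("side");cv2.imwrite("pics/g1.png",cv2.resize(c["image"][120:320,150:400],(800,640))[:600])
E
```

```text
hit False 4.4417 [0.54216363 0.03076836 0.11912231] [ 0.75745906 -0.08544567 -0.64227492]
```

View pics/g1.png

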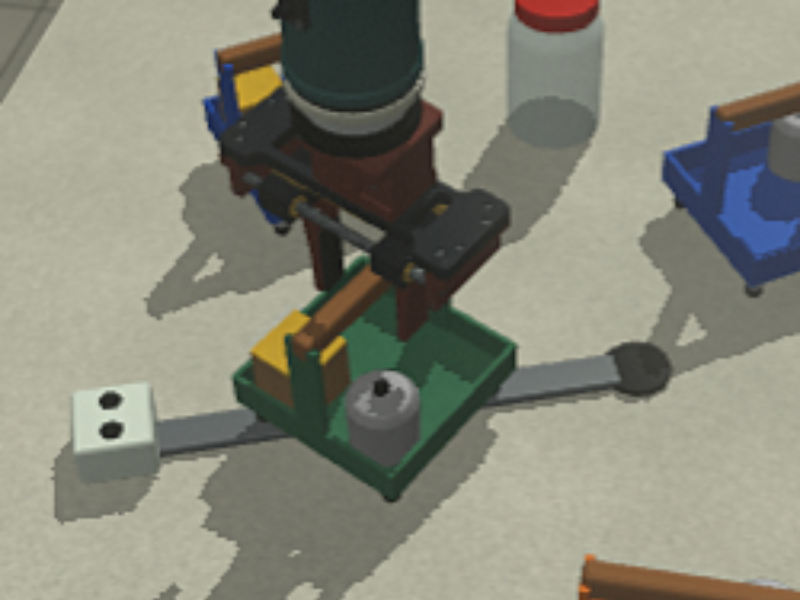

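The fingers straddle the bar (crop about (370,290)) and touch nothing. Now I'll grip, lift, level, turn, and lower to contact.

```bash
python3 - <<'E'
from h import *
move_gripper(0); print("gap",current_finger_gap(),current_force(),current_clock())
servo_line(*pose(B+[0,0,.03],62.8,TH,1),rate=.06)
print("lifted",current_finger_gap(),current_force())
G=O+[0,0,.165]
for k in(.33,.67,1): move_ptp(*pose(G,62.8+k*(20.4-62.8),TH*(1-k),1))
print(current_clock(),current_force(),current_torque())
c=capture("side");cv2.imwrite("pics/g2.png",cv2.resize(c["image"][120:320,150:400],(750,600)))
E
```

```text
gap 0.015794297132181074 [ 1.16308916 -0.3091981  -0.27182364] 5.2417
lifted 0.015843488966572818 [-0.79375142 -0.01925917 -4.08210179]
6.8167 [ 0.15288419 -0.15077672 -3.64715569] [-0.09423924 -0.01243176  0.05335498]
```

View pics/g2.png

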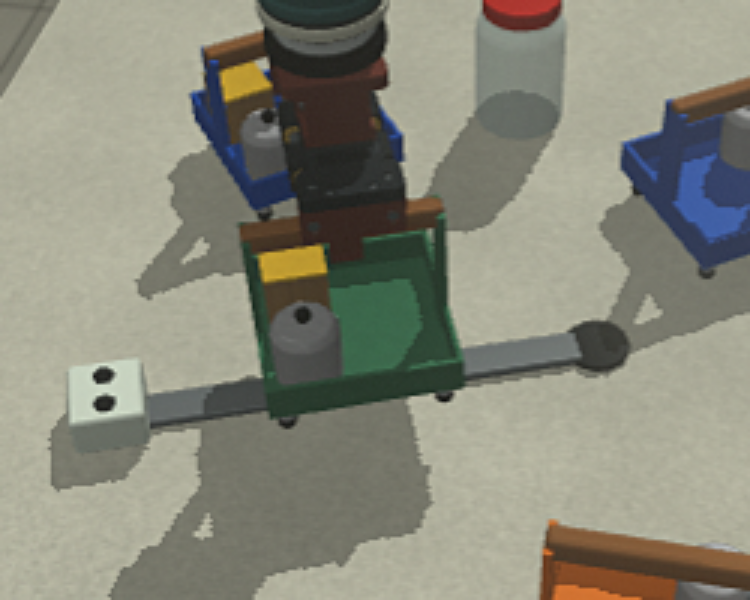

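The caddy hangs square to the cover, with feet on both sides of the strip at (288,420) and (445,395). Now I'll lower it.

```bash
python3 - <<'E'
from h import *
G=O.copy()
h=servo_line(*pose(G+[0,0,.140],20.4,0,1),rate=.06,contact_N=5);print(h,current_position())
h=servo_line(*pose(G+[0,0,.125],20.4,0,1),rate=.02,contact_N=5);print(h,current_position(),current_force(),current_torque(),current_clock())
c=capture("side");cv2.imwrite("pics/g3.png",cv2.resize(c["image"][120:320,150:400],(750,600)))
E
```

```text
False [0.54532871 0.02023045 0.12056174]
True [0.54548147 0.01995824 0.11098206] [-1.10284234 -0.35536583  4.51052769] [-0.04587321  0.03170372 -0.01790784] 7.975
```

View pics/g3.png

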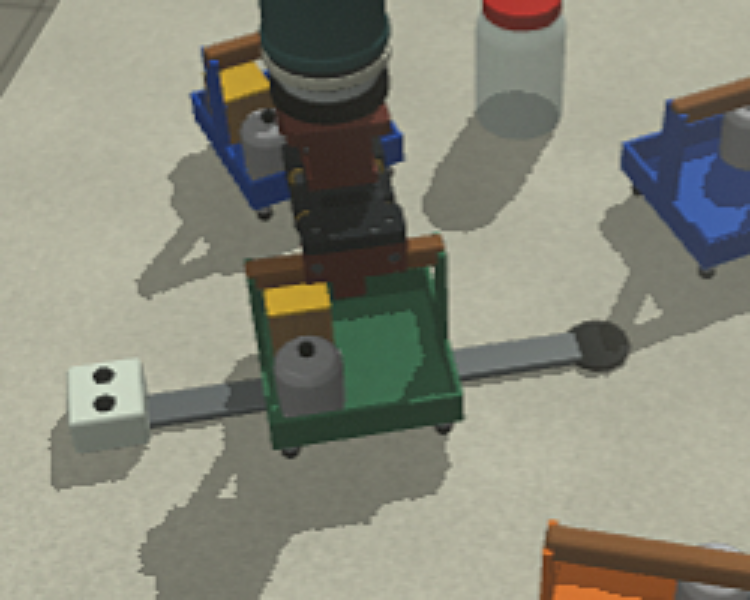

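```bash
python3 - <<'E'
from h import *
move_gripper(.05); sleep(.3)
p=current_position(); servo_line([p[0],p[1],p[2]+.12],rate=.1)
move_ptp([.42,-.2,.3],current_orientation()); sleep(.5)
print("t",current_clock(),"f",current_force())
ims=[]
for n in("top","side"):
    c=capture(n);im=c["image"];W=cloud(c);ims.append(im)
    b,g,r=[im[...,i].astype(float) for i in range(3)]
    near=np.hypot(W[...,0]-.5456,W[...,1]-.02)<.13
    P=W[near&(r>g*1.2)&(r-b>25)&(W[...,2]>.105)]
    if len(P)>50:
        c0=np.median(P,0);a=np.linalg.svd(P-P.mean(0),full_matrices=False)[2][0];a*=np.sign(a[0])
        print(n,"bar",len(P),P.mean(0).round(4),a.round(3),"yaw",np.degrees(np.arctan2(a[1],a[0])).round(1))
    Q=W[near&(g>r*1.15)&(g>b*1.1)&(W[...,2]>.01)&(W[...,2]<.07)]
    print(" rect",cv2.minAreaRect(Q[:,:2].astype(np.float32)))
    R=Q[Q[:,2]>.044]; R=R[np.max(abs((R[:,:2]-O[:2])@np.array([[np.cos(YC),-np.sin(YC)],[np.sin(YC),np.cos(YC)]])),axis=1)>.064]
    F=Q[(Q[:,2]<.03)&(np.hypot(*(Q[:,:2]-O[:2]).T)<.055)]
    for nm,S in(("rim",R),("floor",F)):
        if len(S)>30:
            A=np.c_[S[:,:2]-O[:2],np.ones(len(S))];k=np.linalg.lstsq(A,S[:,2],rcond=None)[0];print(" ",nm,len(S),"slopes deg",np.degrees(k[:2]).round(2),"z",k[2].round(4))
    for q in("white_caddy","jar"):
        for s in silhouettes(n,q): print(n,q,round(s["conf"],2),np.round(s["xy"]),np.nanmedian(W[s["region"]],0).round(3))
can=np.zeros((600,800,3),np.uint8);can[:600,:360]=cv2.resize(ims[0][100:300,250:370],(360,600));can[:330,360:800]=cv2.resize(ims[1][160:310,160:360],(440,330));cv2.imwrite("pics/f.png",can)
E
```

```text
t 11.9083 f [-0.52255163 -0.52415363  0.04712729]
top bar 440 [0.5471 0.0203 0.1388] [ 0.939  0.344 -0.004] yaw 20.1
 rect ((0.5451692938804626, 0.01944289356470108), (0.14061681926250458, 0.1386910378932953), 20.41893768310547)
  rim 372 slopes deg [-0.26 -0.02] z 0.0509
  floor 836 slopes deg [-0.07 -0.02] z 0.026
side bar 589 [0.5433 0.0262 0.1349] [0.94  0.342 0.007] yaw 20.0
 rect ((0.5430849194526672, 0.022476576268672943), (0.13970866799354553, 0.1450796127319336), 20.107879638671875)
  rim 405 slopes deg [ 0.33 -0.25] z 0.0501
  floor 764 slopes deg [-0.11  0.05] z 0.0268
side white_caddy 0.82 [250. 389.] [0.502 0.385 0.04 ]
side jar 0.79 [324. 137.] [ 0.464 -0.302  0.084]
```

View pics/f.png

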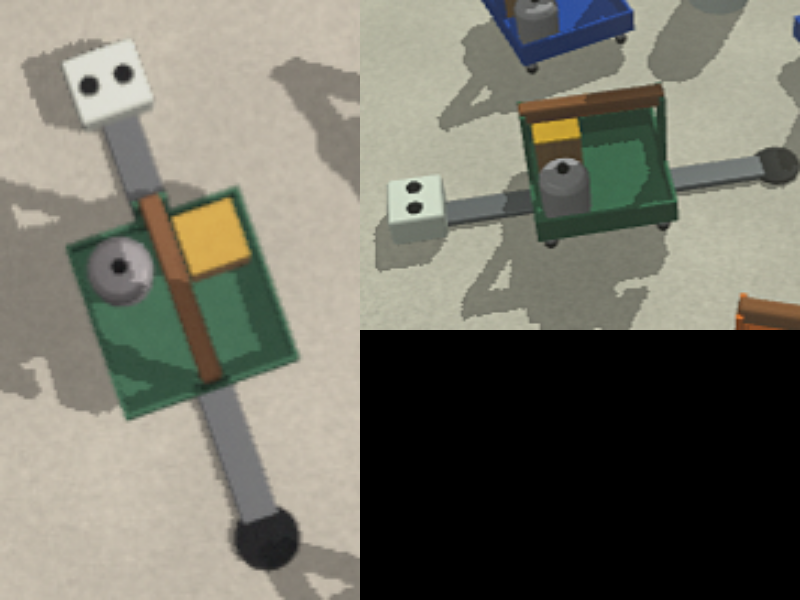

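The caddy now stands square over the cover, centred at top crop (185,300) and lined up with the strip. It is level to about 0.3°, and the gripper is clear, so I'll hand the job in.

```bash
python3 -c "
from bench import *
close_job()"
```

```text
the job is handed in; nothing more can be done
```

I gripped the green caddy by its bar in its tilted pose, lifted it about 30 mm, levelled it and turned it about 42°. I then lowered it until it touched the desk, let go and backed the arm away. The job was handed in at about 12 s of the 32 s allowed.

**Last checks:**
- **Square:** the caddy's yaw is about 20.1°, against 20.4° for the cover.
- **Level:** rim and floor slopes are about 0.4° or less in both views. The rim is about 50–51 mm high against the stated 52, so all four feet are on the desk.
- **Position:** its middle is at about (0.545, 0.020), within a few mm of my estimate of where it started.
- **Bystanders:** the side view shows the white caddy and the jar within about 3 mm of where they were.

**Gap in the checks:** in the final top picture the network reported neither the white caddy nor the jar, so those two were rechecked in the side view only. No check failed or disagreed beyond the few-mm difference between the cameras.

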